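Swing a sample carrier onto its ratchet prop

TASK

Set up the sample stand beside the microscope. First raise the ratchet prop click by click to its fifth notch, where its head stands just beneath the level of the carrier's underside, stop there without going on to the sixth, and let the pawl hold it. Then lift the sample carrier out of its slot, turn it end for end and put it fully home in the same slot, so that its pan end lies over the prop's head; leave the things standing around undisturbed and let go.

Things in the scene. Friction and masses are not known exactly. Their poses are not given: they have to be found in the camera images.
- stand: Sample stand, fixed to the bench: white base plate 235 x 90 x 12 mm carrying, along its long axis (its x), a slotted seat and, 120 mm away in +x, the ratchet prop. Origin: on the bench under the middle of the seat; x points from the seat to the prop, y is across the slot, z up.
- seat (a point): Middle of the seat's slot floor, 211 mm above the stand's origin. The seat is an aluminium pedestal topped by a block 64 mm along the stand's x and 36 mm across (y), with an open-topped slot along x, open at both ends, 15 mm wide and 16 mm deep, its lips flared to 23 mm in the top 6 mm; lips 227 mm above the bench.
- guide (a point): Middle of the top of the prop's grey guide frame (54 x 46 mm), 100 mm above the bench, through which the toothed round column rises. The sprung pawl, with a small thumb tab, is just under this top plate, on the stand's +y side.
- head_top (a point): Centre of the top face of the prop's head: a square dark steel block 30 x 30 mm (sides parallel to the stand's x and y), 15.5 mm high, on a round neck 14 mm in diameter. It is 150 mm above the bench at notch 0 and 210 mm at the fifth notch, which is 1 mm under the seated carrier's underside.
- column (a joint): Height of the prop's column in m, 0 at notch 0 (lowest), upward, 0.075 at most. Notches 0 to 6; notch n holds it at 0.012 n, the fifth at 0.060. It starts resting on one of notches 0 to 2. The pawl clicks in as each notch is passed and stops the column sinking; let go between notches, it sinks to the notch last passed. Lifting takes about 4 to 7 N.
- carrier: Sample carrier, loose, 0.2 to 0.4 kg: a straight aluminium bar 12 mm wide, 16 mm high, from x = -60 to +132 mm, with an upright black grip fin. Origin: on the underside, below the middle of the fin; x runs along the bar to its pan end, z up. It balances near the fin. At the start it sits in the slot the wrong way round, fin over the seat, pan end pointing away from the prop.
- fin (a point): Middle of the top of the carrier's fin, 48 mm above the carrier's underside. The fin is 36 mm long (along the bar) and 14 mm thick, its lower edge 16 mm above the underside. Seated properly either way round, it is over the middle of the seat (seat).
- pan (a point): Point on the carrier's underside, x = +120 mm, below the middle of its pan: a flat disc 30 mm across, 6 mm high, on top of the bar. The other (tail) end, x = -60 to -36 mm, is a steel block 22 mm wide and 18 mm high.
- gauge_post: Bystander, loose: slim steel post on a round foot 60 mm across, 290 mm high, 0.9 kg, with a black block (26 mm) near its top, on one side or the other of the stand. Higher than the seated carrier's top. Origin under its foot.
- jar: Bystander, loose: lidded jar 56 mm across and 85 mm high, on the other side of the stand. Origin under its middle.
- case: Bystander: grey tool case lying flat, 180 x 230 x 58 mm. Origin under its middle.
- scope: Bystander, fixed: stereo microscope, foot 190 x 150 mm, about 340 mm high. Origin under the middle of its foot.
There are look-alikes about, which are no part of the job. What is meant by the carrier is not red or yellow, and is the smaller of those in its own colour.

How it is judged:
On the way, in this order (a step that is already met when the one before it is completed fails the run):
1. the prop is held at its fifth notch by the pawl, let go by the gripper (value of joint column between 0.056 and 0.066 m and contact force between the fingers and column below 0.2 N), for 0.3 s.
2. the carrier is lifted clear of its slot with the prop still at its fifth notch (value of joint column between 0.056 and 0.066 m and z of carrier in the frame of stand above 0.229 m), for 0.1 s.
At the end, for the whole second after the job is handed in: Prop at rest on its fifth notch (column 0.056 to 0.066 m); carrier at rest fully home in the slot (height within 3 mm, midline within 4 mm, level and in line within about 2 to 3 degrees), turned end for end, pan centre within 10 mm of the prop head's centre seen from above (value of joint column between 0.056 and 0.066 m and z of carrier in the frame of stand between 0.208 and 0.214 m and y of carrier in the frame of stand between -0.004 and 0.004 m and angle between the x axis of carrier and the x axis of stand, either way round below 0.06 rad and angle between carrier's own z axis and vertical below 0.04 rad and horizontal distance between pan and head_top below 0.01 m and linear speed of carrier below 0.02 m/s); the robot touches nothing.
It fails at once if the prop raised to its sixth notch (value of joint column above 0.0715 m).
It fails at once if gauge post pushed more than 15 mm, or tipped (distance of gauge_post from where it was at the start of the episode above 0.015 m or angle between gauge_post's own z axis and vertical above 0.2 rad).
It fails at once if jar pushed more than 15 mm, or tipped (distance of jar from where it was at the start of the episode above 0.015 m or angle between jar's own z axis and vertical above 0.2 rad).
It fails at once if tool case pushed more than 15 mm, or tipped (distance of case from where it was at the start of the episode above 0.015 m or angle between case's own z axis and vertical above 0.2 rad).
It fails at once if the microscope struck (contact force between anything else and scope above 3 N).
It also fails if it takes over 56 s, if anything falls off the work surface, if the arm or the gripper's body presses on something with over 40 N, if the wrist force passes 120 N, or if a joint passes its speed limit or range.

ROBOT

A 6-joint arm with a two-finger parallel gripper is mounted at the origin on the work surface. World frame = base frame: x ahead of the robot, y to its left, z up, the work surface at z = 0. Lengths are in m, angles in rad, forces in N, time in s.
With the tool pointing down it reaches from about 0.275 to 0.825 m from the base axis. Payload 5.2 kg.
Tool frame: the origin (TCP) lies midway between the tips of the shut fingers; the grasp point (between the pads) lies 19 mm behind it; z points along the fingers, y is the direction in which the jaws open and shut (so a half turn about z gives the same grasp; the last joint's range is limited). The gripper opens to 93 mm and grips with 3 to 60 N. Pads are 15 mm wide; open, the fingers measure 128 mm over their backs; the gripper's body (75 mm by 188 mm) begins 65 mm behind the grasp point.
Start: joints at [1.066, 0.259, 1.535, -0, 1.348, -0.203], TCP at [0.163, 0.525, 0.198] pointing down, gripper open.
Joint ranges: [-3.14, 3.14], [-0.91, 2.08], [0.19, 2.58], [-1.22, 4.36], [0.22, 2.71], [-3.12, 3.12]. Speed limits (rad/s): [2.57, 2.57, 3.14, 3.14, 3.14, 3.14].

INTERFACE

Orientations are given as a 3x3 rotation matrix whose columns are the frame's x, y, z axes.
In Python, from workcell import ctrl gives the robot as it stands.
- The arm moves only by the tool servo_tool, never from a script. Its argument "increments" is a list that holds one entry, the list of rows, each a list of 7 numbers: the finger opening in mm, from 0 to 93, then the shift along the tool's x, y, z in mm, then the turn, a rotation vector about the tool's x, y, z in degrees. In form: [[[hand, x, y, z, wx, wy, wz], ...]]. A call has 1 to 10 rows; each row is the pose to reach, as a shift and turn from the pose measured when the call began, along the tool's axes at that moment; what a row does not reach only later rows make up. A row lasts 1/10 s, in which the tool goes at most 50 mm and 8.59 degrees, less where a joint would pass 70% of its speed; a pose out of reach is approached as far as the arm can. A call with a gripper value outside its range is refused whole. The fingers move at their own pace and stop on an object; the grip force is fixed at half the most. Time passes only in rows, so rows that repeat a pose let the fingers close. It gives the time, the measured TCP pose, the force and the opening at its end, in the units of the state.
- ctrl.read_state(): the state, without advancing time (a new reading comes with each control period).
- ctrl.snapshot(name): name is "side" or "top"; returns the picture (420x560x3 uint8, red, green, blue); there is no depth.
- ctrl.camera_info(name): a dict with "fx", "fy", "cx", "cy" (pixels), "extrinsics" (4x4, takes a point from world to camera coordinates). Camera axes: x right, y down, z forward; pixel columns grow to the right and rows downward; lengths in m; the calibration is good to about 2 mm. A picture is of the moment at which its call begins. camera_info takes no time and is no camera call.
- ctrl.hand_in(): hands the job in, once; it reports no verdict.
The state is a dict: "time": time; "joint_pos": joint angles; "joint_vel": joint speeds; "effort": joint torques, N m; "ee_pos": TCP position; "eef_rot": TCP orientation; "ft_force": force on the tool from outside, world axes, zero at the start; "moment": the same for the moment, N m; "gripper_width": finger opening in m.
Only numpy, scipy, OpenCV 4.12 (cv2) and the standard library are available. Lean on these libraries where they do the work, as an engineer would, in place of code of your own. Each camera call takes 0.05 s, during which the arm holds its last target.

## Working session

There is one attempt and no reset: what is moved stays moved. The work goes in short steps, Python scripts to look and compute and a tool call to move; the robot and the scene stay as the last step left them, time stands still between calls to the robot, and variables do not carry over. Pictures are saved under pics/ and viewed, and the job is handed in when it is done.

Besides the shell and the picture viewer there is one more tool, called by a JSON object that holds its "name" and its "arguments". servo_tool: Moves the arm, as the interface text tells. Its arguments: {"type":"object","properties":{"increments":{"type":"array","items":{"type":"array","items":{"type":"array","items":{"type":"number"}}}}},"required":["increments"]}

```bash
mkdir -p pics; ls
python3 - <<'E'
from workcell import ctrl
import cv2,numpy as np
for n in("side","top"):
    im=ctrl.snapshot(n); cv2.imwrite(f"pics/{n}0.png",im[:,:,::-1]); 
    c=ctrl.camera_info(n); print(n,c["fx"],c["fy"],c["cx"],c["cy"]);print(np.round(c["extrinsics"],4).tolist())
s=ctrl.read_state();print(s)
E
```

```text
pics
side 534.9591235950325 534.9591235950325 282.9335697206721 215.04860958722227
[[0.932, -0.3625, 0.0023, -0.4522], [-0.2349, -0.6086, -0.7579, 0.2995], [0.2761, 0.7058, -0.6524, 1.4306], [0.0, 0.0, 0.0, 1.0]]
top 426.861635422456 426.861635422456 284.55558905786097 207.3894203226979
[[-0.0043, -1.0, 0.0031, 0.0497], [-0.9963, 0.004, -0.0863, 0.5197], [0.0863, -0.0035, -0.9963, 1.5214], [0.0, 0.0, 0.0, 1.0]]
{'time': 0.1, 'joint_pos': array([ 1.06617805e+00,  2.59246674e-01,  1.53593164e+00, -3.40581461e-05,
        1.34797756e+00, -2.02819502e-01]), 'joint_vel': array([ 0.00149856, -0.00024706, -0.00304408,  0.00078675,  0.00218868,
        0.00065468]), 'effort': array([ 1.88224716e-03, -4.38207257e+01, -2.84647036e+01,  7.21074874e-02,
        3.61279165e-02, -7.16062345e-06]), 'ee_pos': array([0.16323558, 0.52469674, 0.19753033]), 'eef_rot': array([[-9.54805511e-01,  2.97230396e-01, -7.26700897e-04],
       [ 2.97231150e-01,  9.54804549e-01, -1.38444122e-03],
       [ 2.82359310e-04, -1.53787025e-03, -9.99998778e-01]]), 'ft_force': array([ 0.19201964,  0.28504192, -0.05639615]), 'moment': array([-0.05279949, -0.00531134,  0.01480175]), 'gripper_width': 0.09292131511160777}
```

View pics/side0.png

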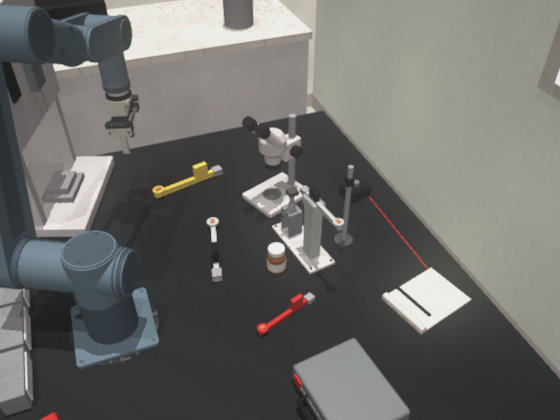

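View pics/top0.png

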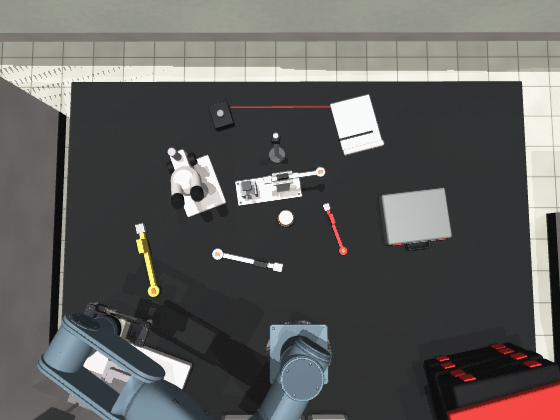

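```bash
cat > h.py <<'E'
from workcell import ctrl
import cv2,numpy as np
def cam(n):
    c=ctrl.camera_info(n);E=np.array(c["extrinsics"]);return c,E
def proj(n,p):
    c,E=cam(n);q=E[:3,:3]@np.array(p)+E[:3,3];return np.array([c["fx"]*q[0]/q[2]+c["cx"],c["fy"]*q[1]/q[2]+c["cy"]])
def ray(n,u,v,z):
    c,E=cam(n);d=E[:3,:3].T@np.array([(u-c["cx"])/c["fx"],(v-c["cy"])/c["fy"],1]);o=-E[:3,:3].T@E[:3,3]
    return o+d*(z-o[2])/d[2]
def snap(n,name): 
    im=ctrl.snapshot(n)[:,:,::-1].copy();cv2.imwrite(f"pics/{name}.png",im);return im
def crop(im,x0,y0,x1,y1,k,name):
    c=cv2.resize(im[y0:y1,x0:x1],None,fx=k,fy=k,interpolation=cv2.INTER_CUBIC);cv2.imwrite(f"pics/{name}.png",c)
E
python3 - <<'E'
from h import *
t=cv2.imread("pics/top0.png");s=cv2.imread("pics/side0.png")
crop(t,205,120,345,220,5.7,"c_top");crop(s,180,145,370,285,4.2,"c_side")
crop(t,205,240,295,280,8,"c_bench")
for n in("top","side"):
    c,E=cam(n);print(n,-E[:3,:3].T@E[:3,3])
E
```

```text
top [0.38675724 0.05291959 1.5603828 ]
side [ 0.09671738 -0.99137793  1.16128181]
```

View pics/c_top.png

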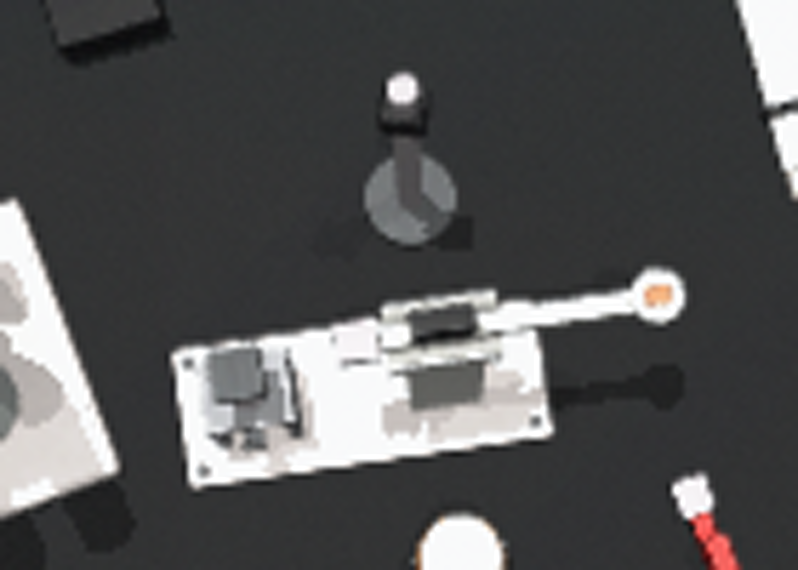

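View pics/c_side.png

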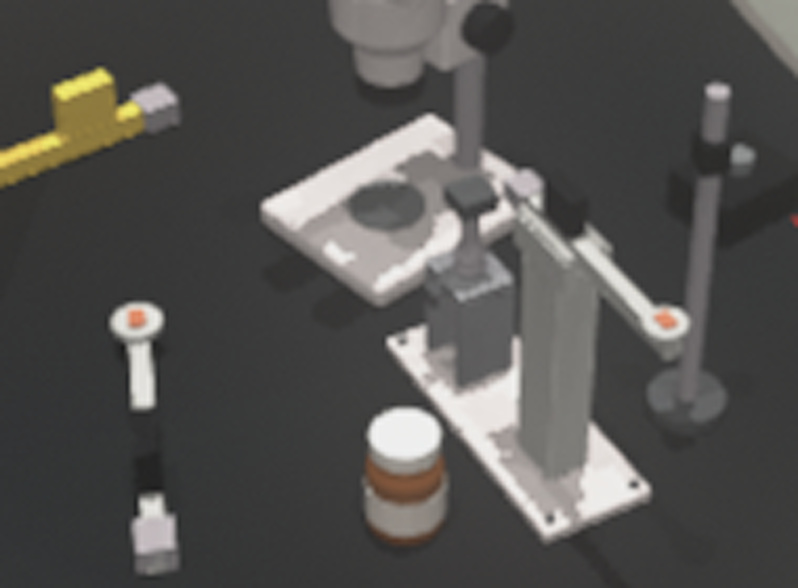

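Run:
```python
from h import *
t=cv2.imread("pics/top0.png");s=cv2.imread("pics/side0.png")
crop(t,230,165,310,210,10,"c_top2");crop(s,265,170,355,275,6,"c_side2")
# base plate corners (crop c_top)
P={k:ray("top",205+(x+.0)/5.7,120+y/5.7,.012) for k,(x,y) in dict(tl=(174,355),bl=(193,487),br=(551,436)).items()}
for k in P:print(k,P[k])
print(np.linalg.norm(P['tl']-P['bl']),np.linalg.norm(P['br']-P['bl']))
a=ray("top",217,254,.01);b=ray("top",280,268,.01);print("bench item len",np.linalg.norm(a-b))
pan=ray("top",205+657/5.7,120+294/5.7,.233);tail=ray("top",205+333/5.7,120+345/5.7,.229);fin=ray("top",205+446/5.7,120+323/5.7,.259)
print(pan,tail,fin,np.linalg.norm(pan[:2]-fin[:2]))
```

```text
tl [0.61374524 0.22645521 0.012     ]
bl [0.5286252 0.2138463 0.012    ]
br [ 0.56049262 -0.0151278   0.012     ]
0.08604884982092058 0.2311810335631419
bench item len 0.23291545708404673
[ 0.6142778  -0.06452016  0.233     ] [0.58716658 0.11440348 0.229     ] [0.59441147 0.05198131 0.259     ] 0.11818317933610555
```

View pics/c_top2.png

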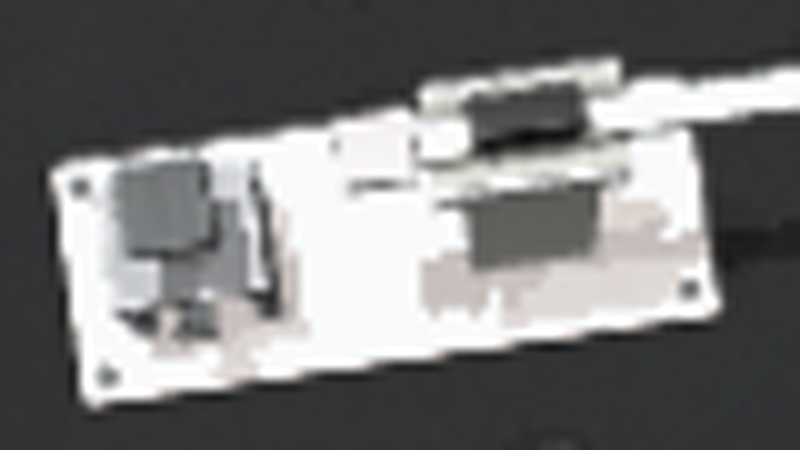

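View pics/c_side2.png

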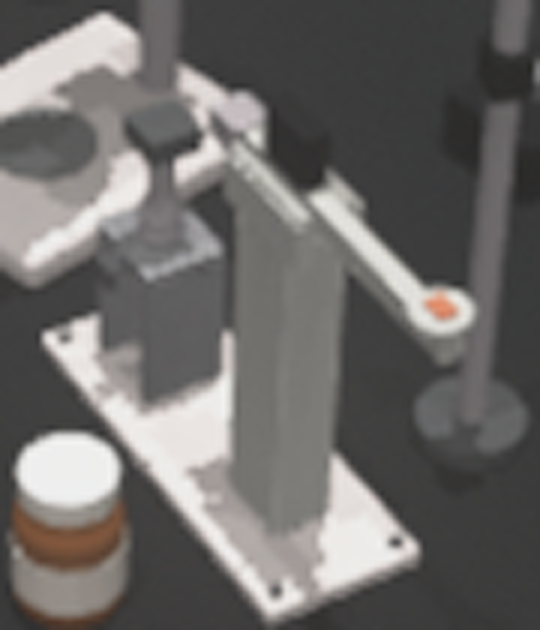

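View pics/c_bench.png

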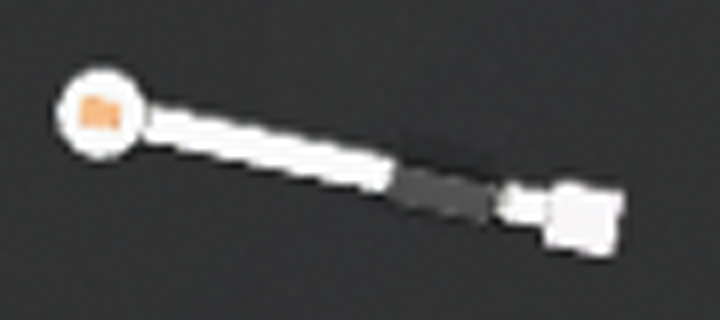

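```bash
cat >> h.py <<'E'
def tri(pt,ps):
    A=[];b=[]
    for n,(u,v) in(("top",pt),("side",ps)):
        c,E=cam(n);P=E[:3]
        for k,(f,cc,w) in enumerate(((c["fx"],c["cx"],u),(c["fy"],c["cy"],v))):
            r=f*P[k]+(cc-w)*P[2];A.append(r[:3]);b.append(-r[3])
    x=np.linalg.lstsq(np.array(A),np.array(b),rcond=None)[0]
    return x,proj("top",x)-pt,proj("side",x)-ps
E
python3 - <<'E'
from h import *
t=cv2.imread("pics/top0.png")
ht=(246.5,185.5);hs=(292.1,190.3)
print("head",tri(ht,hs))
for n in range(3):
    z=.15+.012*n;print(n,ray("top",*ht,z),ray("side",*hs,z))
# fin top dark mask in top
g=t[165:190,270:300].max(2);m=(g<90).astype(np.uint8)
nl,lab,st,c=cv2.connectedComponentsWithStats(m)
for i in range(1,nl): print(st[i],c[i]+[270,165])
print("fin",tri((283.0,176.6),(265+302/6,170+128/6)))
print("pan",tri((205+657/5.7,120+294/5.7),(180+666/4.2,145+321/4.2)))
th=(205+403/5.7,120+88/5.7); print("post top",ray("top",*th,.29),tri(th,(180+717/4.2,145+92/4.2)))
print("post foot",ray("top",205+411/5.7,120+198/5.7,.005))
print("jar",ray("top",286,218,.085))
for uv in((203,195),(200,185),(188,190),(223,205)):print("scope",uv,ray("top",*uv,.25),ray("top",*uv,.34),ray("top",*uv,.02))
E
```

```text
head (array([0.58023509, 0.17191995, 0.17473968]), array([ 0.10662988, -0.33755892]), array([-0.24518476,  0.02875351]))
0 [0.58255736 0.17439582 0.15      ] [0.59311441 0.20095428 0.15      ]
1 [0.58089143 0.17336226 0.162     ] [0.5872241  0.18680591 0.162     ]
2 [0.5792255 0.1723287 0.174    ] [0.58133378 0.17265754 0.174     ]
[  0   0  30  11 215] [283.90232558 168.18139535]
[ 7  9 12  7 60] [282.45 176.65]
[29 12  1  1  1] [299. 177.]
fin (array([0.5981594 , 0.05183182, 0.25365401]), array([ 0.28891832, -0.86028834]), array([-0.64550849,  0.08972758]))
pan (array([ 0.61510811, -0.06477897,  0.2343592 ]), array([ 0.11670741, -0.33515059]), array([-0.26762917,  0.04317908]))
post top [0.71578031 0.07436054 0.29      ] (array([0.71587435, 0.0742491 , 0.29070355]), array([ 0.03263837, -0.08963075]), array([-0.06500458,  0.01206267]))
post foot [0.71690841 0.07416577 0.005     ]
jar [0.47761286 0.04290517 0.085     ]
scope (203, 195) [0.53962468 0.29993863 0.25      ] [0.52912541 0.28297281 0.34      ] [0.56645617 0.34329572 0.02      ]
scope (200, 185) [0.57079139 0.30959198 0.25      ] [0.55815152 0.29196315 0.34      ] [0.60309329 0.35464343 0.02      ]
scope (188, 190) [0.55535533 0.34644993 0.25      ] [0.54377564 0.32628961 0.34      ] [0.58494787 0.39797074 0.02      ]
scope (223, 205) [0.50837256 0.23797057 0.25      ] [0.50001975 0.22526086 0.34      ] [0.52971863 0.27045095 0.02      ]
```

The silver candidates are the bar in the seat slot, at top px (257–325, 172–182), and the bench bar at (217,254)–(280,268). The bench bar is about 233 mm long. The seated one is about 195 mm, so it's smaller, and it's in the slot, which makes it the carrier. The red and yellow bars are look-alikes. The head sits at z≈0.175, which is notch 2.

I'll go round the scope first.

{"name": "servo_tool", "arguments": {"increments": [[[70,-300,-300,-82,0,0,64.4],[70,-300,-300,-82,0,0,64.4],[70,-300,-300,-82,0,0,64.4],[70,-300,-300,-82,0,0,64.4],[70,-300,-300,-82,0,0,64.4],[70,-300,-300,-82,0,0,64.4],[70,-300,-300,-82,0,0,64.4],[70,-300,-300,-82,0,0,64.4],[70,-300,-300,-82,0,0,64.4],[70,-300,-300,-82,0,0,64.4]]]}}

```text
time: 1.1
ee_pos: [0.3625, 0.1461, 0.2804]
eef_rot: [[-0.139, 0.99, 0.001], [0.99, 0.139, -0.003], [-0.003, 0.0, -1.0]]
ft_force: [-0.4, -0.3, 0.1]
gripper_width: 0.0698
```

```bash
cat >> h.py <<'E'
def goto(p,yaw=None):
    s=ctrl.read_state();R=s["eef_rot"];d=R.T@(np.array(p)-s["ee_pos"])*1000
    y=np.arctan2(R[1,1],R[0,1]);print("t",s["time"],"pos",np.round(s["ee_pos"],4),"yaw y",round(y,4),"z",np.round(R[:,2],4),"q",np.round(s["joint_pos"],3),"F",np.round(s["ft_force"],2),"w",round(s["gripper_width"],4))
    print("tool mm",np.round(d,1),"wz deg",None if yaw is None else np.round(np.degrees(-(yaw-y)),2))
E
python3 -c "
from h import *
goto([.58,.172,.28],.144)"
```

```text
t 1.1 pos [0.3625 0.1461 0.2804] yaw y 0.1394 z [ 8.0e-04 -2.5e-03 -1.0e+00] q [ 0.098 -0.087  1.72  -0.003  1.508 -0.041] F [-0.45 -0.32  0.1 ] w 0.0698
tool mm [ -4.5 219.    0.5] wz deg -0.27
```

{"name": "servo_tool", "arguments": {"increments": [[[70,-4.5,45,0,0,0,-0.3],[70,-4.5,95,0,0,0,-0.3],[70,-4.5,145,0,0,0,-0.3],[70,-4.5,190,20,0,0,-0.3],[70,-4.5,219,50,0,0,-0.3],[70,-4.5,219,70,0,0,-0.3],[70,-4.5,219,80,0,0,-0.3]]]}}

```text
time: 1.8
ee_pos: [0.5785, 0.1729, 0.1966]
eef_rot: [[-0.145, 0.989, -0.006], [0.989, 0.145, -0.003], [-0.002, -0.006, -1.0]]
ft_force: [-0.6, 0.3, -0.5]
gripper_width: 0.0704
```

```bash
python3 -c "
from h import *
goto([.58,.172,.147],.144)
a=snap('top','top1');b=snap('side','side1')
crop(a,205,120,345,220,5.7,'c1t');crop(b,240,110,370,250,4.2,'c1s')"
```

```text
t 1.8 pos [0.5785 0.1729 0.1966] yaw y 0.1455 z [-0.0056 -0.0028 -1.    ] q [ 0.107  0.361  1.396 -0.002  1.391 -0.038] F [-0.63  0.28 -0.54] w 0.0704
tool mm [-1.   1.6 49.6] wz deg 0.09
```

View pics/c1t.png

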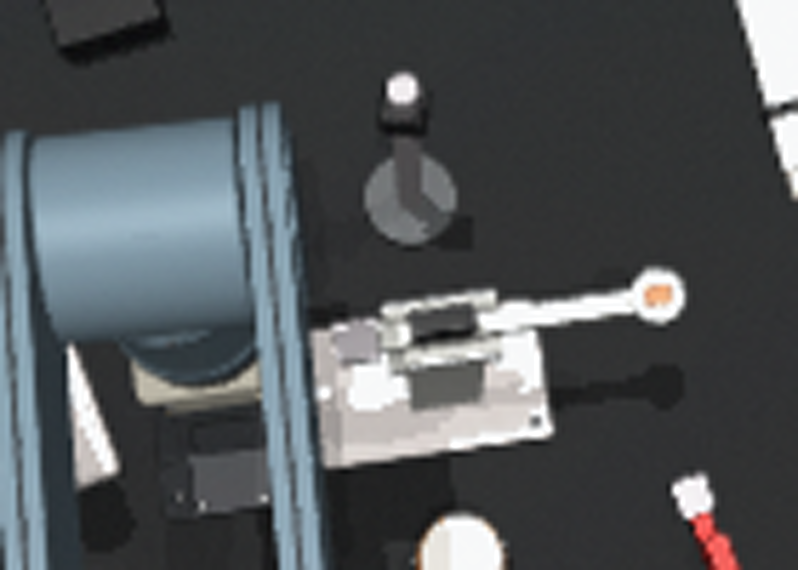

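View pics/c1s.png

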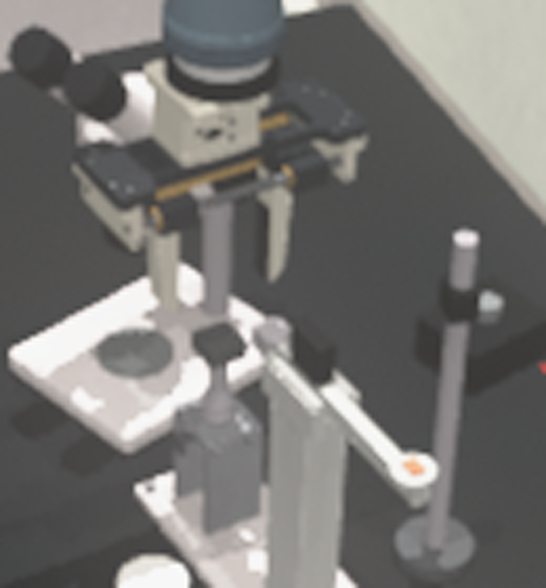

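The fingers straddle the head (side crop around (218,345)), and nothing is touching. I'll lower onto it and close.

{"name": "servo_tool", "arguments": {"increments": [[[70,-1,1.5,20,0,0,0],[70,-1,1.5,40,0,0,0],[70,-1,1.5,49,0,0,0],[70,-1,1.5,49,0,0,0],[40,-1,1.5,49,0,0,0],[20,-1,1.5,49,0,0,0],[20,-1,1.5,49,0,0,0],[20,-1,1.5,49,0,0,0]]]}}

```text
time: 2.7
ee_pos: [0.5801, 0.1717, 0.1502]
eef_rot: [[-0.145, 0.989, -0.003], [0.989, 0.145, -0.003], [-0.002, -0.003, -1.0]]
ft_force: [-0.5, 0.6, -0.3]
gripper_width: 0.0426
```

```bash
python3 -c "
from h import *
goto([.58,.172,.147],.144)
b=snap('side','side2')
crop(b,240,110,370,250,4.2,'c2s')"
```

```text
t 2.7 pos [0.5801 0.1717 0.1502] yaw y 0.1455 z [-0.0025 -0.0027 -1.    ] q [ 0.105  0.392  1.465 -0.002  1.287 -0.04 ] F [-0.46  0.64 -0.27] w 0.0426
tool mm [ 0.3 -0.   3.2] wz deg 0.08
```

View pics/c2s.png

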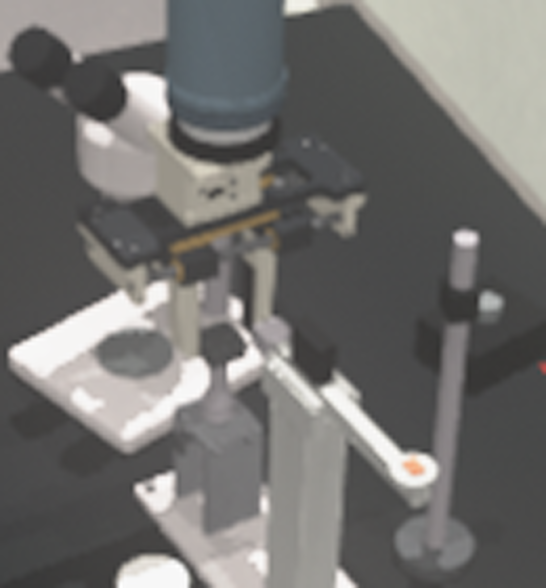

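{"name": "servo_tool", "arguments": {"increments": [[[10,0,0,3,0,0,0],[10,0,0,3,0,0,0],[10,0,0,3,0,0,0],[10,0,0,3,0,0,0],[10,0,0,3,0,0,0]]]}}

```text
time: 3.25
ee_pos: [0.5806, 0.1718, 0.1473]
eef_rot: [[-0.145, 0.989, -0.002], [0.989, 0.145, -0.002], [-0.002, -0.002, -1.0]]
ft_force: [2.9, -0.0, 1.7]
gripper_width: 0.0294
```

```bash
python3 -c "
from h import *
goto([.58,.172,.147],.144)
b=snap('side','side3')
crop(b,240,110,370,250,4.2,'c3s')"
```

```text
t 3.25 pos [0.5806 0.1718 0.1473] yaw y 0.1454 z [-0.0015 -0.0025 -1.    ] q [ 0.105  0.395  1.468 -0.002  1.28  -0.04 ] F [ 2.93 -0.04  1.68] w 0.0294
tool mm [ 0.3 -0.5  0.3] wz deg 0.08
```

View pics/c3s.png

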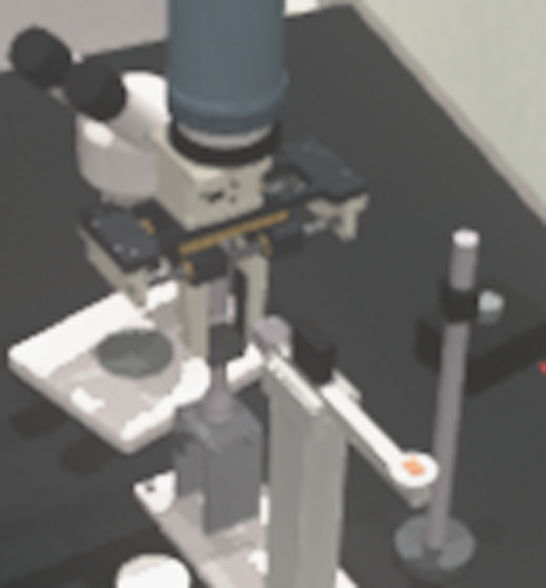

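The head is gripped at 29.4 mm. I'll lift gently.

{"name": "servo_tool", "arguments": {"increments": [[[10,0,0,-3,0,0,0],[10,0,0,-6,0,0,0],[10,0,0,-9,0,0,0],[10,0,0,-12,0,0,0],[10,0,0,-15,0,0,0],[10,0,0,-18,0,0,0],[10,0,0,-21,0,0,0],[10,0,0,-24,0,0,0],[10,0,0,-27,0,0,0],[10,0,0,-27,0,0,0]]]}}

```text
time: 4.3
ee_pos: [0.5805, 0.1718, 0.1743]
eef_rot: [[-0.145, 0.989, -0.002], [0.989, 0.145, -0.003], [-0.002, -0.002, -1.0]]
ft_force: [3.8, 0.6, -4.1]
gripper_width: 0.0295
```

```bash
python3 -c "
from h import *
goto([.58,.172,.186],.144)
b=snap('side','side4')
crop(b,240,110,370,250,4.2,'c4s')"
```

```text
t 4.3 pos [0.5805 0.1718 0.1743] yaw y 0.1454 z [-0.0019 -0.0027 -1.    ] q [ 0.105  0.375  1.43  -0.003  1.339 -0.04 ] F [ 3.84  0.62 -4.06] w 0.0295
tool mm [  0.3  -0.5 -11.7] wz deg 0.08
```

View pics/c4s.png

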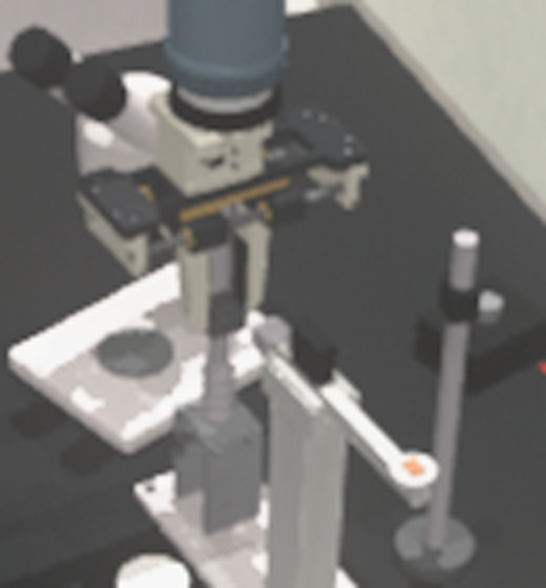

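{"name": "servo_tool", "arguments": {"increments": [[[10,0,0,-3,0,0,0],[10,0,0,-6,0,0,0],[10,0,0,-9,0,0,0],[10,0,0,-12,0,0,0],[10,0,0,-12.5,0,0,0],[10,0,0,-12.5,0,0,0]]]}}

```text
time: 4.95
ee_pos: [0.5806, 0.1718, 0.1868]
eef_rot: [[-0.145, 0.989, -0.002], [0.989, 0.145, -0.003], [-0.002, -0.002, -1.0]]
ft_force: [5.2, -0.2, -5.1]
gripper_width: 0.0295
```

Up 39.5 mm. Next I'll lower 3.5 mm onto the notch, then open.

{"name": "servo_tool", "arguments": {"increments": [[[10,0,0,2,0,0,0],[10,0,0,3,0,0,0],[60,0,0,3,0,0,0],[60,0,0,3,0,0,0],[60,0,0,3,0,0,0],[60,0,0,3,0,0,0],[60,0,0,3,0,0,0]]]}}

```text
time: 5.65
ee_pos: [0.5803, 0.1717, 0.1839]
eef_rot: [[-0.145, 0.989, -0.002], [0.989, 0.145, -0.003], [-0.002, -0.002, -1.0]]
ft_force: [-0.2, -0.1, 0.3]
gripper_width: 0.0593
```

```bash
python3 -c "
from h import *
goto([.58,.172,.30],.144)
b=snap('side','side5')
crop(b,240,110,370,250,4.2,'c5s')
for z in (.198,.21,.222): print(z,proj('side',[.58,.172,z]))"
```

```text
t 5.65 pos [0.5803 0.1717 0.1839] yaw y 0.1454 z [-0.0019 -0.0027 -1.    ] q [ 0.105  0.369  1.416 -0.003  1.36  -0.04 ] F [-0.16 -0.06  0.25] w 0.0593
tool mm [   0.    -0.6 -116.1] wz deg 0.08
0.198 [291.87457763 184.136195  ]
0.21 [291.92837089 180.89373094]
0.222 [291.98270151 177.61887703]
```

View pics/c5s.png

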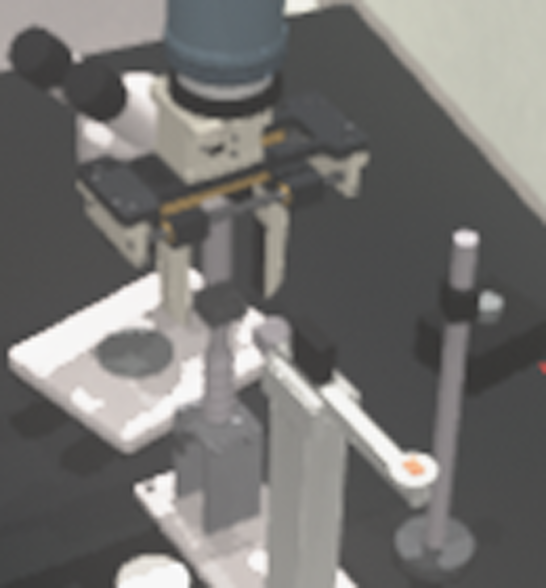

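The head top is at side px ≈(292,181.4), and z = 0.21 predicts 180.9, so the prop holds on notch 5 with the fingers off it. Now up and over to the fin.

{"name": "servo_tool", "arguments": {"increments": [[[60,0,0,-40,0,0,0],[60,0,0,-80,0,0,0],[60,0,0,-116,0,0,0],[60,-30,0,-116,0,0,0],[60,-70,0,-116,0,0,0],[60,-105,0,-116,0,0,0],[60,-119.5,0,-116,0,0,0],[60,-119.5,0,-90,0,0,0],[60,-119.5,0,-85,0,0,0],[60,-119.5,0,-85,0,0,0]]]}}

```text
time: 6.7
ee_pos: [0.597, 0.0543, 0.2681]
eef_rot: [[-0.145, 0.989, -0.005], [0.989, 0.145, -0.002], [-0.001, -0.005, -1.0]]
ft_force: [-0.2, -0.8, -0.1]
gripper_width: 0.0598
```

```bash
python3 -c "
from h import *
goto([.5975,.0535,.232],.144)
b=snap('side','side6')
crop(b,240,110,370,250,4.2,'c6s')"
```

```text
t 6.7 pos [0.597  0.0543 0.2681] yaw y 0.1457 z [-0.0049 -0.0021 -1.    ] q [-0.093  0.319  1.284 -0.003  1.543 -0.239] F [-0.23 -0.76 -0.08] w 0.0598
tool mm [-0.8  0.6 36.1] wz deg 0.1
```

View pics/c6s.png

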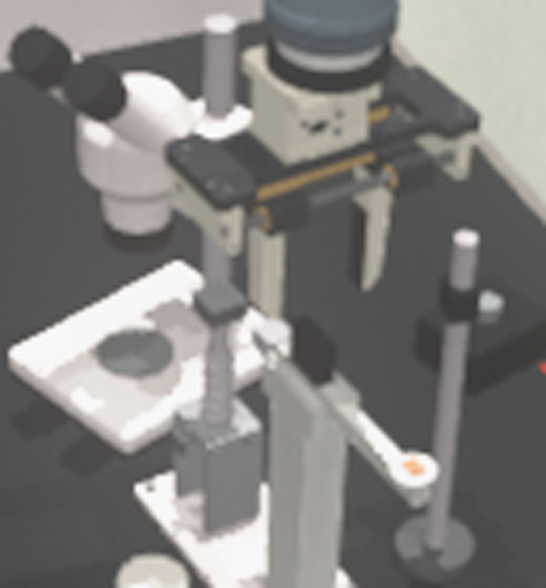

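{"name": "servo_tool", "arguments": {"increments": [[[60,-0.8,0.6,15,0,0,0],[60,-0.8,0.6,30,0,0,0],[60,-0.8,0.6,35,0,0,0],[40,-0.8,0.6,35,0,0,0],[20,-0.8,0.6,35,0,0,0],[5,-0.8,0.6,35,0,0,0],[2,-0.8,0.6,35,0,0,0],[2,-0.8,0.6,35,0,0,0],[2,-0.8,0.6,35,0,0,0],[2,-0.8,0.6,35,0,0,0]]]}}

```text
time: 7.75
ee_pos: [0.5982, 0.0536, 0.2343]
eef_rot: [[-0.146, 0.989, -0.003], [0.989, 0.146, -0.002], [-0.002, -0.003, -1.0]]
ft_force: [-0.2, 0.1, -0.8]
gripper_width: 0.0134
```

```bash
python3 -c "
from h import *
goto([.5975,.0535,.232],.144)"
```

```text
t 7.75 pos [0.5982 0.0536 0.2343] yaw y 0.1461 z [-0.0028 -0.0023 -1.    ] q [-0.094  0.332  1.345 -0.003  1.467 -0.24 ] F [-0.15  0.13 -0.76] w 0.0134
tool mm [-0.  -0.7  2.3] wz deg 0.12
```

{"name": "servo_tool", "arguments": {"increments": [[[2,0,0,-5,0,0,0],[2,0,0,-12,0,0,0],[2,0,0,-20,0,0,0],[2,0,0,-30,0,0,0],[2,0,0,-42,0,0,0],[2,0,0,-55,0,0,0],[2,0,0,-70,0,0,0],[2,0,0,-80,0,0,0],[2,0,0,-80,0,0,0],[2,0,0,-80,0,0,0]]]}}

```text
time: 8.75
ee_pos: [0.5984, 0.0538, 0.3144]
eef_rot: [[-0.146, 0.989, -0.003], [0.989, 0.146, -0.002], [-0.002, -0.003, -1.0]]
ft_force: [0.2, -0.3, -4.2]
gripper_width: 0.0133
```

```bash
python3 -c "
from h import *
goto([.5975,.0535,.232],.144)
b=snap('side','side7')
crop(b,240,90,370,230,4.2,'c7s')"
```

```text
t 8.75 pos [0.5984 0.0538 0.3144] yaw y 0.1461 z [-0.0026 -0.0024 -1.    ] q [-0.094  0.309  1.189 -0.003  1.646 -0.24 ] F [ 0.21 -0.3  -4.16] w 0.0133
tool mm [-0.  -0.7 82.4] wz deg 0.12
```

View pics/c7s.png

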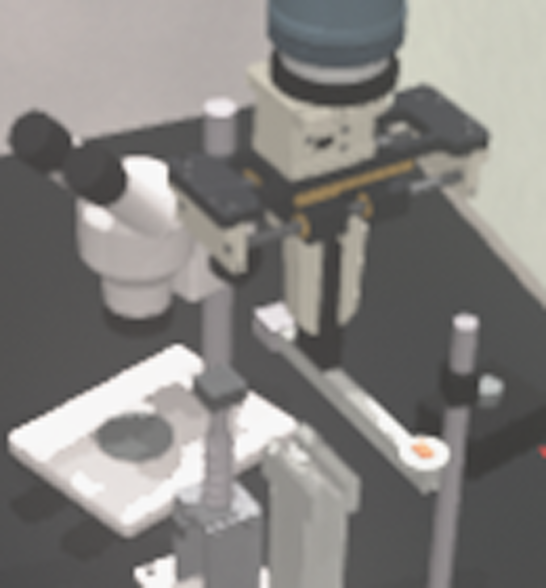

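The carrier is lifted clear and level. Next: back off towards the robot, then turn +180° in tool z, so the pan sweeps the robot side, away from the post.

{"name": "servo_tool", "arguments": {"increments": [[[2,0,-25,-5,0,0,0],[2,0,-60,-5,0,0,0],[2,0,-100,-5,0,0,0],[2,0,-125,-5,0,0,6],[2,0,-130,-5,0,0,14],[2,0,-130,-5,0,0,22],[2,0,-130,-5,0,0,30],[2,0,-130,-5,0,0,38],[2,0,-130,-5,0,0,46],[2,0,-130,-5,0,0,50]]]}}

```text
time: 9.8
ee_pos: [0.469, 0.035, 0.3185]
eef_rot: [[0.668, 0.744, -0.005], [0.744, -0.668, -0.002], [-0.005, -0.003, -1.0]]
ft_force: [0.5, -0.7, -3.4]
gripper_width: 0.0132
```

{"name": "servo_tool", "arguments": {"increments": [[[2,0,0,0,0,0,8],[2,0,0,0,0,0,16],[2,0,0,0,0,0,24],[2,0,0,0,0,0,32],[2,0,0,0,0,0,40],[2,0,0,0,0,0,48],[2,0,0,0,0,0,56],[2,0,0,0,0,0,64],[2,0,0,0,0,0,70],[2,0,0,0,0,0,70]]]}}

```text
time: 10.8
ee_pos: [0.4685, 0.035, 0.3177]
eef_rot: [[0.927, -0.374, -0.007], [-0.374, -0.927, -0.002], [-0.006, 0.004, -1.0]]
ft_force: [-0.0, -0.9, -2.8]
gripper_width: 0.0134
```

```bash
python3 -c "
from h import *
goto([.47,.035,.32],.146-np.pi)
b=snap('side','side8');snap('top','top8')"
```

```text
t 10.8 pos [0.4685 0.035  0.3177] yaw y -1.9541 z [-0.0069 -0.0018 -1.    ] q [-0.161  0.06   1.487 -0.003  1.601  1.793] F [-0.03 -0.85 -2.83] w 0.0134
tool mm [ 1.4 -0.5 -2.3] wz deg 59.67
```

View pics/side8.png

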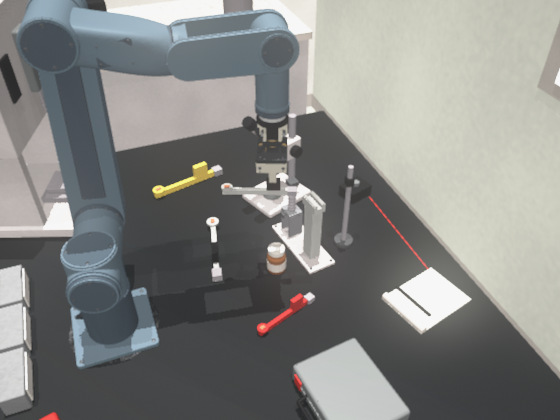

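{"name": "servo_tool", "arguments": {"increments": [[[2,0,0,0,0,0,8],[2,0,0,0,0,0,16],[2,0,0,0,0,0,24],[2,0,0,0,0,0,32],[2,0,0,0,0,0,40],[2,0,0,0,0,0,48],[2,0,0,0,0,0,56],[2,0,0,0,0,0,59.7],[2,0,0,0,0,0,59.7],[2,0,0,0,0,0,59.7]]]}}

```text
time: 11.9
ee_pos: [0.4686, 0.0351, 0.3178]
eef_rot: [[0.152, -0.988, -0.007], [-0.988, -0.152, -0.002], [0.001, 0.007, -1.0]]
ft_force: [0.1, -0.2, -4.2]
gripper_width: 0.0134
```

```bash
python3 -c "
from h import *
goto([.5982,.0538,.32],.146-np.pi)
b=snap('side','side9')
crop(b,200,90,370,230,4.2,'c9s')"
```

```text
t 11.9 pos [0.4686 0.0351 0.3178] yaw y -2.989 z [-0.0067 -0.0018 -1.    ] q [-0.161  0.06   1.487 -0.003  1.601  2.828] F [ 0.13 -0.23 -4.22] w 0.0134
tool mm [   1.2 -130.9   -3.1] wz deg 0.38
```

View pics/c9s.png

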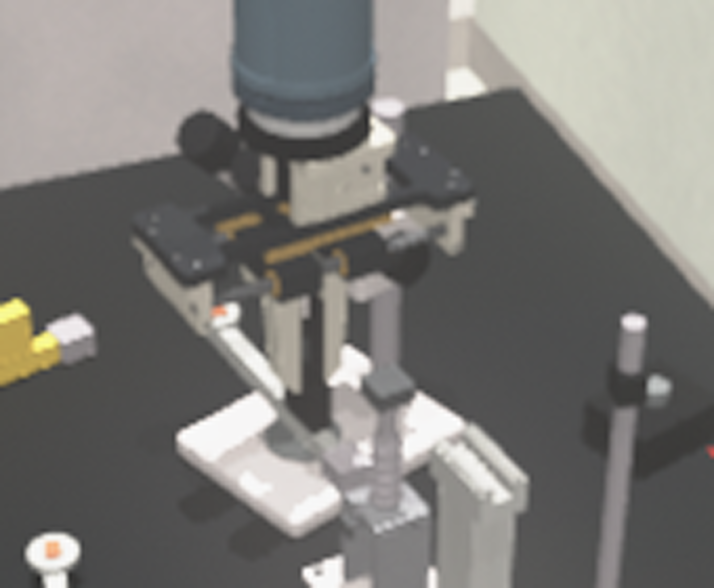

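{"name": "servo_tool", "arguments": {"increments": [[[2,1.2,-25,0,0,0,0.4],[2,1.2,-60,0,0,0,0.4],[2,1.2,-95,0,0,0,0.4],[2,1.2,-120,0,0,0,0.4],[2,1.2,-131,0,0,0,0.4],[2,1.2,-131,20,0,0,0.4],[2,1.2,-131,40,0,0,0.4],[2,1.2,-131,48,0,0,0.4],[2,1.2,-131,48,0,0,0.4],[2,1.2,-131,48,0,0,0.4]]]}}

```text
time: 12.95
ee_pos: [0.5981, 0.0535, 0.2699]
eef_rot: [[0.145, -0.989, -0.006], [-0.989, -0.145, -0.002], [0.001, 0.006, -1.0]]
ft_force: [0.7, -1.2, -3.4]
gripper_width: 0.0135
```

```bash
python3 -c "
from h import *
goto([.5982,.0538,.2355],.146-np.pi)
print(ctrl.read_state()['eef_rot'][2])
b=snap('side','side10')
crop(b,240,110,370,250,4.2,'c10s')"
```

```text
t 12.95 pos [0.5981 0.0535 0.2699] yaw y -2.9962 z [-0.0056 -0.002  -1.    ] q [-9.500e-02  3.200e-01  1.278e+00 -2.000e-03  1.549e+00  2.902e+00] F [ 0.7  -1.24 -3.41] w 0.0135
tool mm [-0.3 -0.4 34.4] wz deg -0.04
[ 0.00112975  0.00578972 -0.9999826 ]
```

View pics/c10s.png

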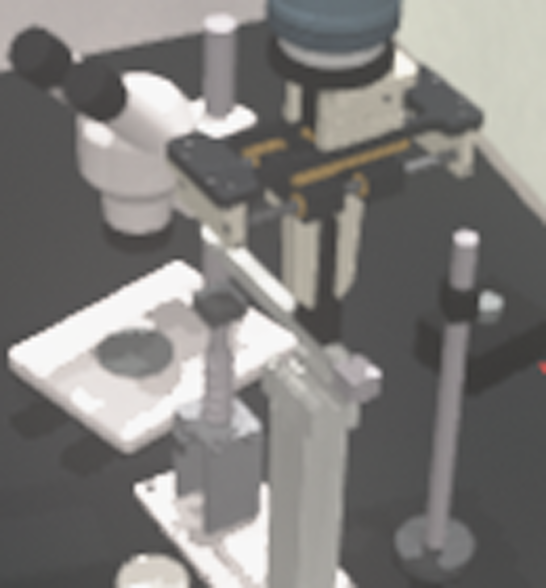

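```bash
python3 -c "
from h import *
sx=np.array([-.1455,.9894,0]);S=np.array([.5981,.0536,.2466])
for n,d,h in (('pantop',.120,.022),('panedge',.135,.022),('pannear',.105,.022),('tailtop',-.048,.018),('tailend',-.06,.018),('tailendbot',-.06,0)):
    p=S+sx*d+[0,0,h];q=proj('side',p);print(n,np.round(q,1),np.round((q-[240,110])*4.2))
im=cv2.imread('pics/side10.png');crop(im,280,155,340,210,12,'c10z')"
```

```text
pantop [292.4 164.5] [220. 229.]
panedge [289.7 161.9] [209. 218.]
pannear [295.  167.1] [231. 240.]
tailtop [324.1 197.5] [353. 368.]
tailend [326.6 200. ] [364. 378.]
tailendbot [326.2 205.2] [362. 400.]
```

View pics/c10z.png

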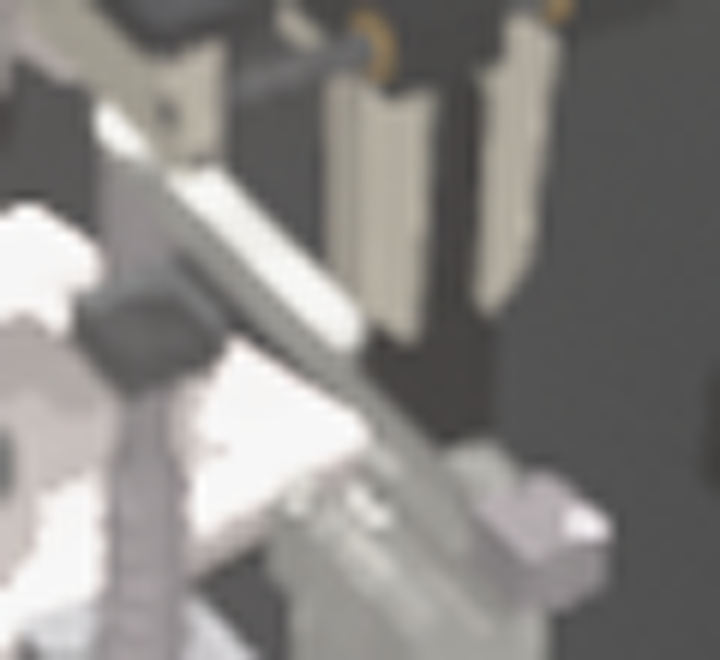

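{"name": "servo_tool", "arguments": {"increments": [[[2,-0.3,-0.4,6,0.5,0,0],[2,-0.3,-0.4,12,0.5,0,0],[2,-0.3,-0.4,16,0.5,0,0],[2,-0.3,-0.4,20,0.5,0,0],[2,-0.3,-0.4,20,0.5,0,0]]]}}

```text
time: 13.5
ee_pos: [0.5982, 0.0539, 0.2494]
eef_rot: [[0.145, -0.989, 0.003], [-0.989, -0.145, -0.001], [0.001, -0.002, -1.0]]
ft_force: [0.4, -0.8, -4.0]
gripper_width: 0.0132
```

```bash
python3 -c "
from h import *
goto([.5982,.0538,.235],.146-np.pi)
print(ctrl.read_state()['eef_rot'][2])
b=snap('side','side11')
crop(b,270,150,350,220,9,'c11s')"
```

```text
t 13.5 pos [0.5982 0.0539 0.2494] yaw y -2.9963 z [ 2.5e-03 -6.0e-04 -1.0e+00] q [-0.095  0.322  1.324 -0.     1.493  2.901] F [ 0.4  -0.85 -4.02] w 0.0132
tool mm [ 0.1  0.  14.4] wz deg -0.04
[ 9.49159395e-04 -2.41205264e-03 -9.99996641e-01]
```

View pics/c11s.png

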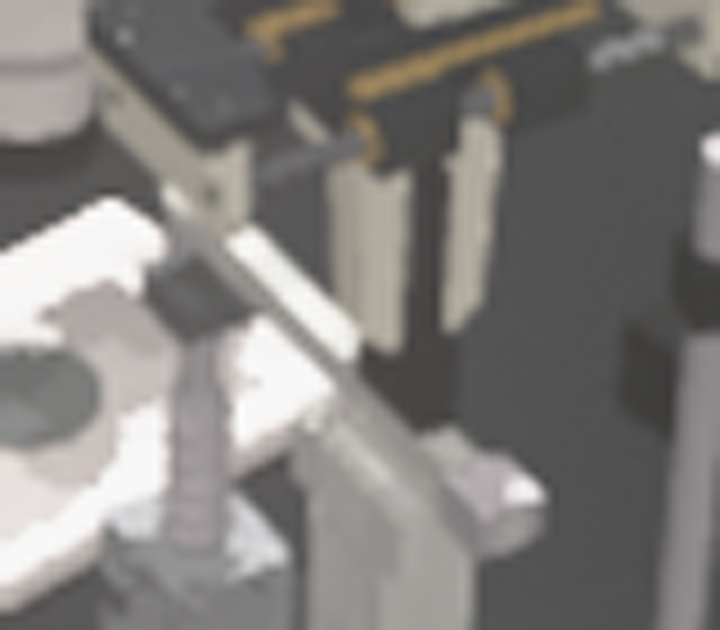

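{"name": "servo_tool", "arguments": {"increments": [[[2,0,0,3,0,0,0],[2,0,0,6,0,0,0],[2,0,0,9,0,0,0],[2,0,0,12,0,0,0],[2,0,0,14,0,0,0],[2,0,0,15,0,0,0],[2,0,0,15,0,0,0]]]}}

```text
time: 14.25
ee_pos: [0.5984, 0.0538, 0.2347]
eef_rot: [[0.145, -0.989, 0.003], [-0.989, -0.145, -0.001], [0.001, -0.003, -1.0]]
ft_force: [0.2, 0.5, -3.1]
gripper_width: 0.0132
```

```bash
python3 -c "
from h import *
goto([.5982,.0538,.235],.146-np.pi)
b=snap('side','side12')
crop(b,270,150,350,220,9,'c12s')"
```

```text
t 14.25 pos [0.5984 0.0538 0.2347] yaw y -2.9963 z [ 3.e-03 -7.e-04 -1.e+00] q [-0.096  0.328  1.35  -0.     1.46   2.901] F [ 0.21  0.49 -3.1 ] w 0.0132
tool mm [-0.   0.2 -0.3] wz deg -0.04
```

View pics/c12s.png

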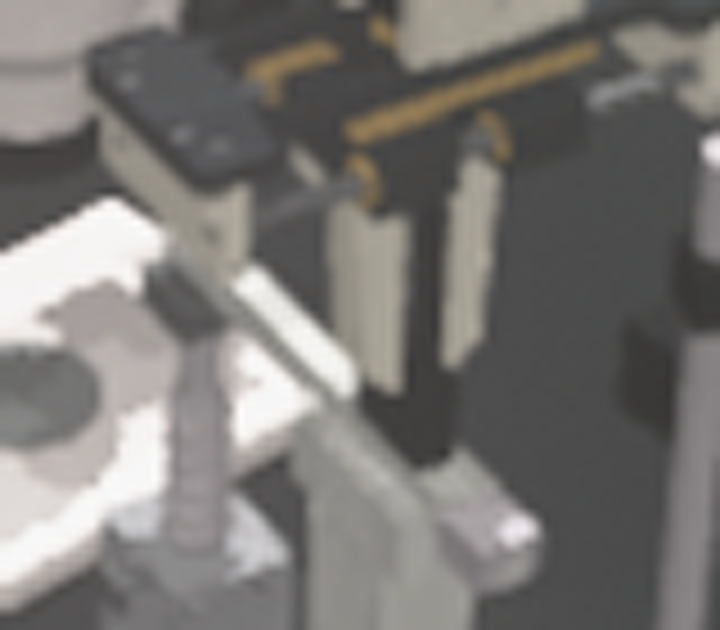

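Seated to within 0.4 mm of its starting height. I'll release and rise straight up.

{"name": "servo_tool", "arguments": {"increments": [[[2,0,0,0.5,0,0,0],[50,0,0,0.5,0,0,0],[50,0,0,0.5,0,0,0],[50,0,0,0.5,0,0,0],[50,0,0,0.5,0,0,0],[50,0,0,-20,0,0,0],[50,0,0,-60,0,0,0],[50,0,0,-90,0,0,0],[50,0,0,-90,0,0,0]]]}}

```text
time: 15.2
ee_pos: [0.6002, 0.0538, 0.3304]
eef_rot: [[0.145, -0.989, 0.013], [-0.989, -0.145, -0.002], [0.003, -0.012, -1.0]]
ft_force: [0.4, 0.0, 0.4]
gripper_width: 0.0501
```

{"name": "servo_tool", "arguments": {"increments": [[[50,0,40,0,0,0,0],[50,0,80,0,0,0,0],[50,0,120,0,0,0,0],[50,0,160,0,0,0,0],[50,0,200,0,0,0,0],[50,0,220,0,0,0,0],[50,0,220,0,0,0,0]]]}}

```text
time: 15.9
ee_pos: [0.3804, 0.0219, 0.3278]
eef_rot: [[0.144, -0.989, 0.014], [-0.99, -0.144, -0.002], [0.004, -0.013, -1.0]]
ft_force: [0.7, -0.2, 1.2]
gripper_width: 0.05
```

```bash
python3 -c "
from h import *
goto([.5982,.0538,.235])
b=snap('side','side13');a=snap('top','top13')
crop(b,180,145,370,285,4.2,'c13s');crop(a,205,120,345,220,5.7,'c13t')"
```

```text
t 15.9 pos [0.3804 0.0219 0.3278] yaw y -2.9969 z [ 0.0135 -0.002  -0.9999] q [-2.390e-01 -1.300e-01  1.646e+00  1.000e-03  1.612e+00  2.758e+00] F [ 0.66 -0.17  1.19] w 0.05
tool mm [  -0.5 -218.9   95.6] wz deg None
```

View pics/c13s.png

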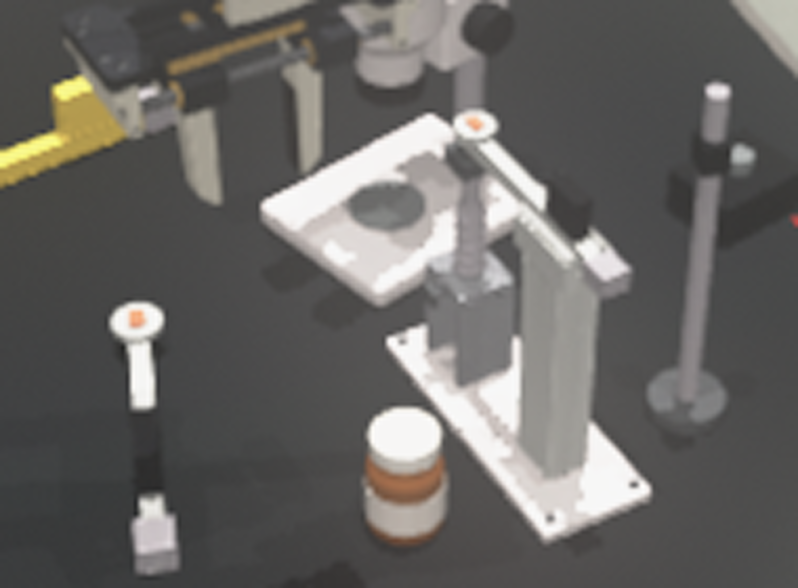

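View pics/c13t.png

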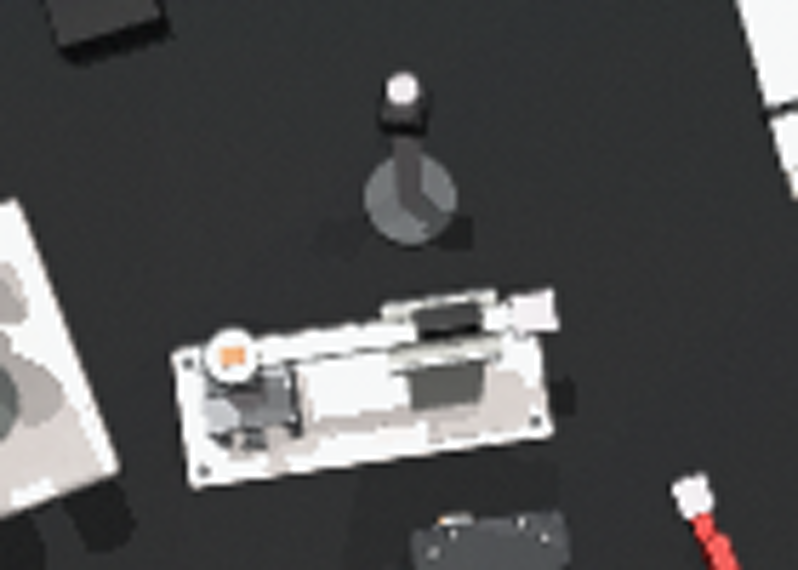

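```bash
python3 -c "
from h import *
pt=np.array((205+232/5.7,120+355/5.7));ps=np.array((180+474.5/4.2,145+124.5/4.2))
x,*r=tri(pt,ps);print('pan top',x,r, ray('top',*pt,.233))
H=np.array([.5803,.1718]);print('from head mm',1000*np.linalg.norm(x[:2]-H),1000*np.linalg.norm(ray('top',*pt,.233)[:2]-H))
print('expected side px of pan top if seated', proj('side',[.5805,.172,.233]))
b=cv2.imread('pics/side13.png');crop(b,275,160,340,220,12,'c13z')"
```

```text
pan top [0.58158754 0.16953409 0.23402676] [array([ 0.05159478, -0.16259651]), array([-0.11601746,  0.01406906])] [0.58122446 0.16978432 0.233     ]
from head mm 2.6061672789518093 2.2175669975365997
expected side px of pan top if seated [292.1919459  174.55137529]
```

View pics/c13z.png

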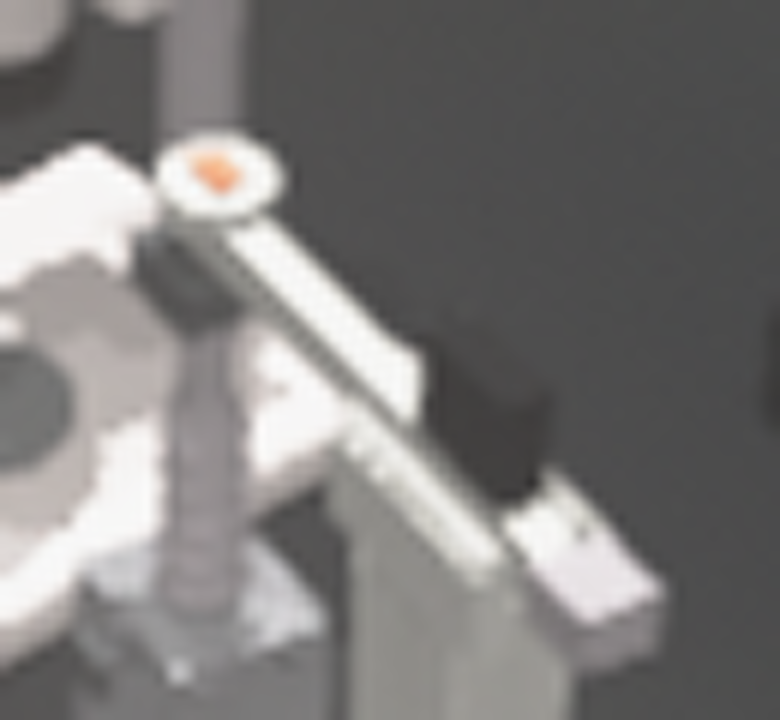

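The pan top is at z≈0.234 (0.233 expected) and about 2.5 mm from the head's centre. The carrier is level in the slot, the bystanders haven't moved and the robot is clear, so I'm handing in.

```bash
python3 -c "
from h import *
print(ctrl.hand_in())"
```

```text
the job is handed in; nothing more can be done
None
```

I raised the prop from notch 2 to notch 5, turned the carrier end for end in its slot, and handed the job in at about 16 s of the 56 s allowed. The hand-in reported no verdict.

- **Prop:** I gripped the head and lifted it 39.5 mm (about 4 to 5 N on the wrist), then let it settle back and released it. The side picture put the head top at row 181.4, against 180.9 predicted for notch 5 (210 mm). I did not measure the head again once the pan covered it.
- **Carrier:** I lifted it 80 mm, moved it 130 mm towards the robot to turn it 180° clear of the gauge post, and put it back. The grip height was within 0.4 mm of where I first picked it up.
- **Last pictures:** the pan's top is at 0.234 m (0.233 m expected) and about 2 to 3 mm from the head's centre (limit 10 mm). By eye, the carrier is level and in line with the slot.
- **Bystanders:** the gauge post and jar look unmoved in the final pictures. I did not check the case or microscope separately, but nothing went near the case and I felt no unexpected force near the scope.
- **Robot:** it stands clear with the gripper open.

No check failed or disagreed beyond the 1 to 2 mm scatter expected from the calibration.

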